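# Dose one coffee ball from the rocker-gate dispenser

### The job

Push the blue dosing cup along the counter, without lifting it, until it sits fully home in the horseshoe under the mouth of the coffee-ball dispenser. Then press down the red pad of the dispenser's rocking lever so that the brass gate at its other end lifts and one coffee ball rolls into the cup, and let go so that the gate closes again and the next ball waits behind it. Do not touch the balls or the gate with the robot, and leave everything else on the counter where it stands.

Things in the scene. Friction and masses are not known exactly. Their poses are not given: they have to be found in the camera images.
- dispenser: Gravity coffee-ball dispenser, fixed. Origin: as bay. +x (away from the robot, within 0.35 rad) runs from the open side of the bay into the dispenser, y left, z up. Its steel trough, 42 mm wide, slopes down at 0.32 rad towards -x along y = 0, from x = 200 (148 mm high) to an open lip at x = 18 mm, underside 55 mm high; nothing overhangs the bay before that lip.
- bay (a point): Centre of the cup bay, on the counter (z = 0): where the centre of the cup's underside belongs. The bay is a dark steel horseshoe, 18 mm high, 4 mm thick, inner radius 34.5 mm, open to the dispenser's -x; its two ends flare out there from 67 to 104 mm apart, 20 mm in front of this point. Axes as the dispenser's.
- dosing_cup: The blue ceramic dosing cup, open and round, 66 mm outer diameter (58 mm at the foot), 48 mm high, 3 mm wall, about 0.18 kg, loose; starts 75 to 115 mm in front of the bay (dispenser -x) and up to 35 mm to either side. Origin: centre of its underside, z axis up.
- rocker (a joint): Angle of the lever, rad: 0 = rest, gate down; grows as the red pad goes down; 0.65 = stop, gate up. From about 0.6 the front ball can roll out while a stop finger on the lever holds back the next: one ball a press, however long. A spring brings it back to 0. Pivot axis along the dispenser's y at x = 48, z = 100 mm. About 2 N on the pad starts it, 5 N holds it at the stop.
- pad (a point): Centre of the top of the red press pad, 44 mm (dispenser x) by 36 mm (y), 6 mm thick, to the left of the trough. At rest at x = 104, y = 48, z = 122 mm from the dispenser's origin, sloping up 0.32 rad to +x; at the stop 38 mm lower, sloping down 0.33 rad. Free below but for the foot plate, 10 mm high. The trough's rim, 27 mm to its right, is 108 mm high beside it, rising to 148.
- gate_edge (a point): Middle of the lower edge of the brass gate plate (51 mm wide, 22 mm high, 3 mm thick) that hangs across the trough on the other end of the lever; at rest at x = 31, y = 0, z = 83 mm from the dispenser's origin, 14 mm higher with the lever at its stop.
- front_seat (a point): Centre of the place in the trough, just behind the closed gate, where the front ball waits: x = 49, y = 0, z = 85 mm in the dispenser's axes.
- ball1: The front coffee ball, a dark brown pressed sphere of 32 mm diameter and 12 g, waiting behind the gate. Origin: its centre. It reaches the cup within about 1 s of the gate lifting.
- ball2: The second coffee ball in the trough, same size. Origin: its centre.
- ball3: The third coffee ball, same size. Origin: its centre.
- ball4: The fourth and last coffee ball, same size. Origin: its centre.
- amber_cup_a: Amber glass espresso cup, 62 mm rim diameter, 58 mm high, to the right of the bay. Bystander. Origin: centre of its underside.
- amber_cup_b: Second amber glass espresso cup, same size, to the left of the bay. Bystander. Origin: centre of its underside.
- saucer: Olive ceramic saucer, 116 mm diameter, 18 mm high. Bystander. Origin: centre of its underside.
- carafe: Empty glass carafe, 112 mm diameter, 165 mm high, black handle reaching 98 mm from its axis. Bystander. Origin: centre of its underside.
- funnel: Small steel funnel standing mouth down, 80 mm diameter, 68 mm high. Bystander. Origin: centre of its mouth, on the counter.
- tamping_stand: Stainless steel tamping stand with tamper, 150 x 100 mm, 116 mm high at most, fixed to the counter. Bystander. Origin: centre of its underside.
There are look-alikes about, which are no part of the job. Leave any green or pink look-alike of the dosing_cup alone. What is shaped like the ball4 but turquoise is not meant.

How it is judged:
By the outcome, as a careful person would: the job done as asked, in the order asked, and still so for the second after the job is handed in, with the robot touching nothing.
It also fails if it takes over 42 s, if anything falls off the work surface, if the arm or the gripper's body presses on something with over 40 N, if the wrist force passes 120 N, or if a joint passes its speed limit or range.

### The arm

A 6-joint arm with a two-finger parallel gripper is mounted at the origin on the work surface. World frame = base frame: x ahead of the robot, y to its left, z up, the work surface at z = 0. Lengths are in m, angles in rad, forces in N, time in s.
With the tool pointing down it reaches from about 0.375 to 0.9 m from the base axis. Payload 3.1 kg.
Tool frame: the origin (TCP) lies on the centre line of the jaws, within the pads' length; the fingertips stand robot.nose_length ahead of it and the grasp point (between the pads) lies 6 mm ahead of it (robot.nose_length is the distance from the TCP to the fingertips, in m); z points along the fingers, y is the line along which they close (so a half turn about z gives the same grasp; the last joint's range is limited). The gripper opens to 87 mm and grips with 3 to 60 N. Pads are 19 mm wide; open, the fingers measure 117 mm over their backs; the gripper's body (75 mm by 190 mm) begins 51 mm behind the grasp point.
Start: joints at [0.975, 0.527, 1.433, -0, 1.181, -0.178], TCP at [0.254, 0.571, 0.248] pointing down, gripper open.
Joint ranges: [-3.08, 3.08], [-0.75, 2.2], [0.22, 2.44], [-1.43, 4.57], [0, 2.65], [-2.85, 2.85]. Speed limits (rad/s): [2.79, 2.79, 3.14, 3.14, 3.14, 3.14].

### API

Orientations are given as a unit quaternion [x, y, z, w].
In Python, from rig import robot gives the robot as it stands.
- The arm moves only by the shell command python3 -m crank 'ROWS' [FORCE]. ROWS is JSON, one flat list of numbers, 7 for each row, row after row: the shift along the tool's x, y, z in mm, then the turn, a rotation vector about the tool's x, y, z in degrees, then the closure in counts, from 0 (fully open) to 255 (shut). In form: [x, y, z, ax, ay, az, fingers, x, y, z, ax, ay, az, fingers, ...]. A call has exactly 5 rows; each row is the pose to reach, as a shift and turn from the pose commanded when the call began, along the tool's axes at that moment; what a row does not reach only later rows make up. A row lasts 1/12 s, in which the tool goes at most 41.7 mm and 7.16 degrees, less where a joint would pass 70% of its speed; a pose out of reach is approached as far as the arm can. A call with a gripper value outside its range is refused whole. The fingers move at their own pace and stop on an object; FORCE is the grip in N (left out, the last holds). Time passes only in rows, so rows that repeat a pose let the fingers close, or fill a call up. It gives the time, the measured TCP pose, the force, the opening and the grip force at its end, in the units of the state.
- robot.get_obs(): the state, without advancing time (a new reading comes with each control period).
- robot.camera(name): name is "scene" or "top" or "wrist"; returns a dict with "pixels" (420x560x3 uint8, red, green, blue), "intrinsics" (3x3 intrinsics, pixels), "extrinsics" (4x4, takes a point from camera to world coordinates); the wrist camera has in their place "mount" (4x4, takes a point from camera to tool coordinates, whose origin is the TCP and whose axes are the flange's). Camera axes: x right, y down, z forward; pixel columns grow to the right and rows downward; lengths in m; the calibration is good to about 2 mm. A picture is of the moment at which its call begins: read the wrist's pose just before it. There is no depth.
- robot.hand_in(): hands the job in; it is judged then, once.
The state is a dict: "time": time; "q": joint angles; "joint_velocities": joint speeds; "joint_torque": joint torques, N m; "position": TCP position; "tool_rot": TCP orientation; "ft_force": force on the tool from outside, world axes, zero at the start; "moment": the same for the moment, N m; "grip_width": finger opening in m; "grip_force": force on a finger pad.
Only numpy, scipy, OpenCV 4.12 (cv2) and the standard library are available. Lean on these libraries where they do the work, as an engineer would, in place of code of your own. Each camera call takes 0.05 s, during which the arm holds its last target. There are 200 camera calls.

## Working session

There is one attempt and no reset: what is moved stays moved. The work goes in short steps, Python scripts to look and compute and a shell command to move; the robot and the scene stay as the last step left them, time stands still between calls to the robot, and variables do not carry over. Pictures are saved under pics/ and viewed, at most 10 in all, crops included, and the job is handed in when it is done.

```bash
mkdir -p pics; ls; python3 - <<'E'
from rig import robot
import cv2,numpy as np
print(robot.get_obs(), robot.nose_length)
for n in("scene","top"):
    c=robot.camera(n);cv2.imwrite(f"pics/{n}0.png",c["pixels"][:,:,::-1])
    np.savez(f"{n}0.npz",**c);print(n,c["intrinsics"],c["extrinsics"])
E
```

```text
pics
{'time': 0.0, 'q': array([ 9.74491198e-01,  5.28472384e-01,  1.43390298e+00, -1.19458123e-05,
        1.18138267e+00, -1.78491599e-01]), 'joint_velocities': array([ 2.21441911e-05,  6.41478242e-04,  1.21362663e-03,  8.51765595e-04,
       -2.63515625e-04,  1.35331138e-03]), 'joint_torque': array([ 9.42626539e-04, -4.40043998e+01, -1.76588345e+01,  6.33749831e-02,
        5.83234895e-02, -1.50330470e-04]), 'position': array([0.25318631, 0.57067946, 0.24656754]), 'tool_rot': array([ 2.07388212e-01,  9.78258124e-01, -1.00454340e-03, -4.03905388e-04]), 'ft_force': array([-0.15226343, -0.55632702,  0.22094979]), 'moment': array([ 0.05955333, -0.00945453,  0.04506591]), 'grip_force': 0.0, 'grip_width': 0.08688631571197944} 0.025
scene [[415.79658008   0.         290.36157253]
 [  0.         415.79658008 205.59894377]
 [  0.           0.           1.        ]] [[-0.64940112  0.50555981 -0.56805586  1.13241201]
 [ 0.76044272  0.43394171 -0.48313711  0.50186906]
 [ 0.00224843 -0.74572372 -0.66625151  0.82851915]
 [ 0.          0.          0.          1.        ]]
top [[435.69978942   0.         285.10677276]
 [  0.         435.69978942 210.17363041]
 [  0.           0.           1.        ]] [[ 1.31148480e-02 -9.94852876e-01  1.00477634e-01  4.05509352e-01]
 [-9.99911859e-01 -1.32562195e-02 -7.39428732e-04 -2.44604629e-02]
 [ 2.06757638e-03 -1.00459081e-01 -9.94939042e-01  1.22203353e+00]
 [ 0.00000000e+00  0.00000000e+00  0.00000000e+00  1.00000000e+00]]
```

View pics/top0.png

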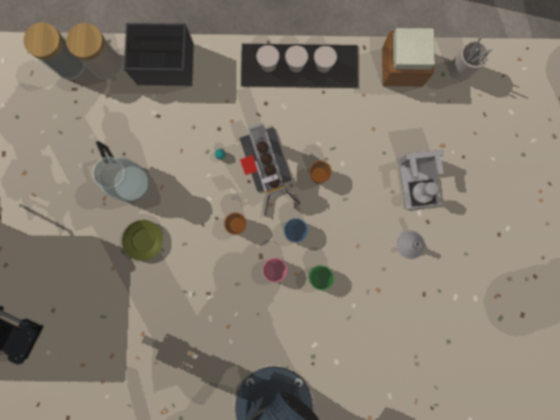

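View pics/scene0.png

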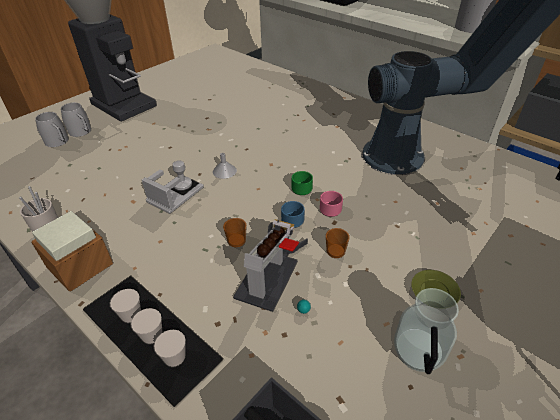

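The top view shows the blue cup at (295,230), the horseshoe around (281,197), the red pad at (249,165) and the balls at (263,147) to (274,183). The look-alikes are pink (275,269), green (321,277) and the turquoise ball (220,154). The blue cup in front of the horseshoe is the one meant. I'll confirm it in an enlarged crop.

```bash
python3 - <<'E'
import cv2
i=cv2.imread("pics/top0.png")[115:265,210:350]
cv2.imwrite("pics/crop1.png",cv2.resize(i,None,fx=4,fy=4,interpolation=cv2.INTER_CUBIC))
E
```

```text
(no output)
```

View pics/crop1.png

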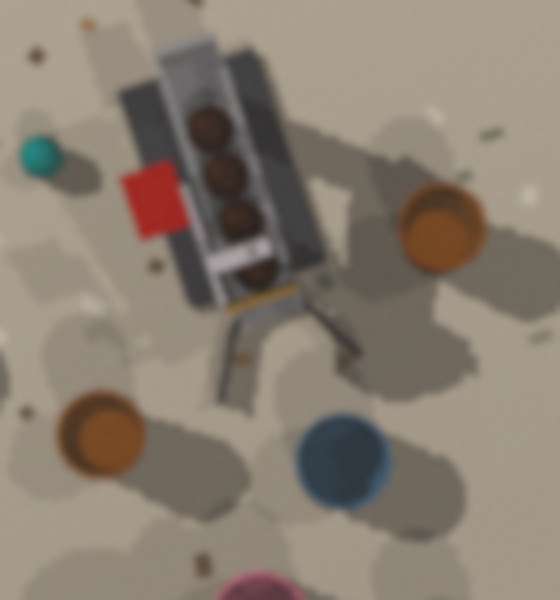

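The crop confirms the blue cup with its rim centre at crop (343,461), the horseshoe ends at (221,402) and (360,353), the pad corners and the balls. Next I'll fit the poses.

```bash
cat > h.py <<'E'
import numpy as np,cv2
from scipy.optimize import least_squares
from scipy.spatial.transform import Rotation as R
T=dict(np.load("top0.npz"));
def proj(P,c=T):
    E=np.linalg.inv(c["extrinsics"]);p=(E[:3,:3]@np.atleast_2d(P).T).T+E[:3,3]
    p=(c["intrinsics"]@p.T).T;return p[:,:2]/p[:,2:]
def ray(uv,z,c=T):
    d=c["extrinsics"][:3,:3]@np.linalg.inv(c["intrinsics"])@np.r_[uv,1];o=c["extrinsics"][:3,3]
    return o+d*(z-o[2])/d[2]
def d2w(P,s):
    P=np.atleast_2d(P)/1000.;a=s[2];return np.c_[P[:,0]*np.cos(a)-P[:,1]*np.sin(a)+s[0],P[:,0]*np.sin(a)+P[:,1]*np.cos(a)+s[1],P[:,2]]
E
python3 - <<'E'
from h import *
cx=lambda a:np.array(a)/4.+[210,115]-0.375
c,s=22*np.cos(.32),22*np.sin(.32)
M=[[104+c,66,122+s],[104+c,30,122+s],[104-c,30,122-s],[104-c,66,122-s]]+[[49+30.4*k,0,85+10.06*k] for k in(1,2,3)]
U=cx([[122,180],[170,160],[190,228],[143,240],[240,220],[226,175],[210,128]])
f=lambda p:(proj(d2w(M,p))-U).ravel()
r=least_squares(f,[.43,0,0.2]);p=r.x;print(p,f(p).reshape(-1,2).round(1).tolist())
np.save("disp.npy",p)
print("ends",(proj(d2w([[-20,52,18],[-20,-52,18]],p))-[210,115])*4)
b=ray(cx([343,461]),.048);print("cup",b)
a=p[2];d=b[:2]-p[:2];print("cup in disp",d@[np.cos(a),np.sin(a)],d@[-np.sin(a),np.cos(a)])
for n,u,z in(("ambL",[101,433],.058),("ambR",[441,227],.058)):print(n,ray(cx(u),z))
for n,u in(("pink",(275,269)),("green",(321,277))):print(n,ray(u,.048))
E
```

```text
[ 0.54992016 -0.01067308  0.3439511 ] [[-0.9, -0.5], [0.4, 0.0], [1.0, -0.7], [-0.5, 0.8], [0.2, 0.4], [-0.1, 0.0], [-0.1, 0.0]]
ends [[218.14998911 399.03812584]
 [359.79014507 350.69488603]]
cup [ 0.47105959 -0.05371516  0.048     ]
cup in disp -0.08875587585249635 -0.013928561991751905
ambL [0.48710436 0.10867059 0.058     ]
ambR [ 0.62999068 -0.11815495  0.058     ]
pink [ 0.36575896 -0.00040432  0.048     ]
green [ 0.34620244 -0.12341766  0.048     ]
```

```bash
cat >> h.py <<'E'
def goal(tip,tilt,yaw=0,s=None):
    """shift (mm) and turn (deg) in tool axes from the pose now to fingertip at dispenser coords tip(mm); tilt deg = fingers lean to +x"""
    from rig import robot
    s=np.load("disp.npy") if s is None else s
    o=robot.get_obs();t=np.radians(tilt)
    z=np.array([np.sin(t),0,-np.cos(t)]);y=np.array([0,1.,0]);x=np.cross(y,z)
    W=R.from_euler("z",s[2]+np.radians(yaw))*R.from_matrix(np.c_[x,y,z])
    P=d2w(tip,s)[0]-robot.nose_length*W.as_matrix()[:,2]
    C=R.from_quat(o["tool_rot"])
    print("t",round(o["time"],2),"shift",(C.inv().apply(P-o["position"])*1000).round(1),"turn",np.degrees((C.inv()*W).as_rotvec()).round(1),"F",o["ft_force"].round(1),"w",round(o["grip_width"],4))
    tipw=o["position"]+robot.nose_length*C.as_matrix()[:,2];d=tipw-np.r_[s[:2],0];a=s[2]
    print("tip in disp mm",(np.array([d[0]*np.cos(a)+d[1]*np.sin(a),-d[0]*np.sin(a)+d[1]*np.cos(a),d[2]])*1000).round(1))
E
python3 -c "
from h import *
goal([-150,-14,150],8)"
```

```text
t 0.1 shift [-405.7 -526.9   72.8] turn [ -3.1  -7.7 -43.6] F [-0.4  0.3  0.2] w 0.0871
tip in disp mm [-83.3 647.4 221.7]
```

```bash
python3 -m crank '[-24,-31,0,0,0,-6,155, -48,-63,0,0,0,-12,155, -73,-95,0,0,0,-18,155, -97,-126,0,0,0,-24,155, -121,-158,0,0,0,-30,155]'; python3 -c "
from h import *
goal([-150,-14,150],8)"
```

```text
time: 0.52
position: [0.2998, 0.376, 0.2472]
tool_rot: [-0.056, 0.998, -0.0, -0.0]
ft_force: [1.0, -0.5, -0.2]
grip_width: 0.0613
grip_force: 0.0
t 0.52 shift [ -59.2 -461.1   72.6] turn [ -1.   -8.  -13.3] F [ 1.  -0.5 -0.2] w 0.0613
tip in disp mm [-105.1  448.3  222.2]
```

```bash
python3 -m crank '[-5,-40,0,0,0,-3,155, -10,-80,0,0,0,-6,155, -15,-120,0,0,0,-9,155, -21,-160,0,0,0,-12,155, -26,-200,0,0,0,-14,155]'; python3 -c "
from h import *
goal([-150,-14,150],8)"
```

```text
time: 0.93
position: [0.3469, 0.1799, 0.2475]
tool_rot: [-0.176, 0.984, -0.0, 0.0]
ft_force: [1.8, 0.9, 0.6]
grip_width: 0.0356
grip_force: 0.0
t 0.93 shift [  29.1 -261.6   72.8] turn [ 0.  -8.   0.5] F [1.8 0.9 0.6] w 0.0356
tip in disp mm [-126.9  247.8  222.5]
```

```bash
python3 -m crank '[4,-40,0,0,0,0,155, 8,-80,0,0,0,0,155, 13,-120,5,0,-2,0,155, 17,-160,10,0,-4,0,155, 22,-200,20,0,-6,0,155]' && python3 -m crank '[2,-30,15,0,-2,0,155, 5,-50,30,0,-2,0,155, 7,-62,50,0,-2,0,155, 7,-62,53,0,-2,0,155, 7,-62,53,0,-2,0,155]'; python3 -c "
from h import *
goal([-150,-14,10],8)"
```

```text
time: 1.35
position: [0.3958, -0.0159, 0.2281]
tool_rot: [-0.174, 0.983, 0.008, 0.054]
ft_force: [0.8, 0.6, 0.1]
grip_width: 0.034
grip_force: 0.0
time: 1.77
position: [0.4139, -0.0724, 0.173]
tool_rot: [-0.173, 0.983, 0.014, 0.067]
ft_force: [-1.2, 0.5, -0.1]
grip_width: 0.0345
grip_force: 0.0
t 1.77 shift [ 23.5  -2.3 136.3] turn [ 0.2 -0.2  0.2] F [-1.2  0.5 -0.1] w 0.0345
tip in disp mm [-145.5  -12.1  148.3]
```

```bash
python3 -m crank '[6,-1,35,0,0,0,155, 12,-2,70,0,0,0,155, 19,-2,105,0,0,0,155, 22,-2,128,0,0,0,155, 23,-2,136,0,0,0,155]'; python3 -c "
from h import *
goal([-122,-13,10],8)
from rig import robot
o=robot.get_obs();c=robot.camera('top');w=robot.camera('wrist')
a=cv2.resize(c['pixels'][115:295,210:360],None,fx=3.2,fy=3.2,interpolation=2)
b=cv2.resize(w['pixels'],(310,232))
b=cv2.copyMakeBorder(b,0,a.shape[0]-232,0,0,0)
cv2.imwrite('pics/c2.png',np.hstack([a,b])[:,:,::-1])"
```

```text
time: 2.18
position: [0.4159, -0.0727, 0.0388]
tool_rot: [-0.173, 0.983, 0.012, 0.061]
ft_force: [1.3, 0.9, 0.4]
grip_width: 0.0343
grip_force: 0.0
t 2.18 shift [-21.    0.1   6.7] turn [ 0.1 -0.9  0.2] F [1.3 0.9 0.4] w 0.0343
tip in disp mm [-144.1  -13.2   14. ]
```

View pics/c2.png

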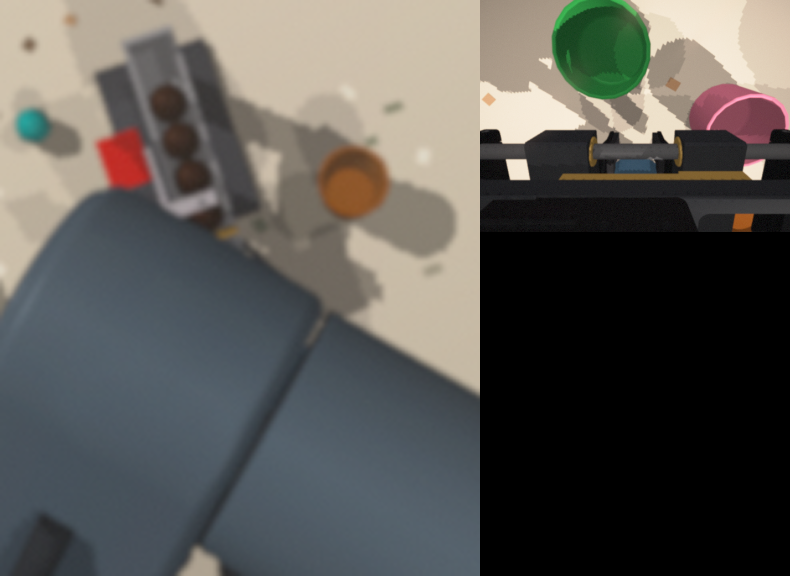

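The wrist view shows the blue cup between the fingers. The arm hides the top view here, so I'll check from the scene camera after a first push.

```bash
python3 -m crank '[-8,0,4,0,-1,0,155, -16,0,5,0,-1,0,155, -22,0,6,0,-1,0,155, -27,0,7,0,-1,0,155, -32,0,7,0,-1,0,155]' && python3 -m crank '[-7,2,1,0,0,0,155, -14,4,2,0,0,0,155, -21,6,3,0,0,0,155, -28,8,4,0,0,0,155, -35,10,4,0,0,0,155]'; python3 -c "
from h import *
goal([-33,0,10],8)
from rig import robot
c=robot.camera('scene')
cv2.imwrite('pics/c3.png',cv2.resize(c['pixels'][150:310,200:380],None,fx=3.6,fy=3.6,interpolation=2)[:,:,::-1])"
```

```text
time: 2.7
position: [0.4477, -0.0629, 0.0386]
tool_rot: [-0.173, 0.982, 0.011, 0.072]
ft_force: [-1.3, -0.1, -1.3]
grip_width: 0.034
grip_force: 0.9
time: 3.12
position: [0.4779, -0.0416, 0.0396]
tool_rot: [-0.173, 0.982, 0.011, 0.072]
ft_force: [-1.0, -1.4, -1.2]
grip_width: 0.034
grip_force: 0.6
t 3.12 shift [-40.6   4.7  10.9] turn [-0.1  0.3  0.3] F [-1.  -1.4 -1.2] w 0.034
tip in disp mm [-74.6  -4.9  14.9]
```

View pics/c3.png

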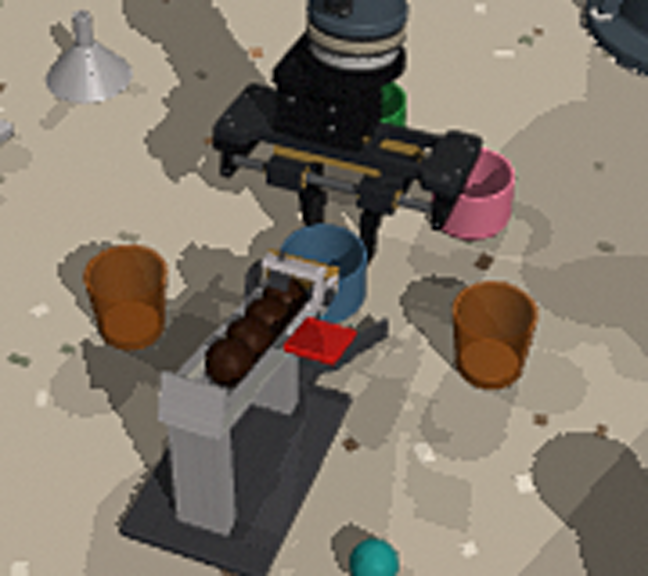

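The fork sits behind the cup, whose rim is at about crop (322,255), and nothing else was disturbed. I'll keep pushing.

```bash
python3 -m crank '[-6,1,1,0,0,0,155, -12,2,2,0,0,0,155, -18,3,4,0,0,0,155, -24,4,5,0,0,0,155, -29,5,6,0,0,0,155]' && python3 -m crank '[-3,0,0,0,0,0,155, -5,0,1,0,0,0,155, -7,0,1,0,0,0,155, -9,0,1,0,0,0,155, -9,0,1,0,0,0,155]'; python3 -c "
from h import *
goal([-33,0,10],8)
from rig import robot
c=robot.camera('scene');np.savez('scene1.npz',**c)
cv2.imwrite('pics/c4.png',cv2.resize(c['pixels'][190:270,250:350],None,fx=7,fy=7,interpolation=2)[:,:,::-1])"
```

```text
time: 3.58
position: [0.5034, -0.027, 0.037]
tool_rot: [-0.173, 0.982, 0.012, 0.071]
ft_force: [-3.0, -2.3, 4.8]
grip_width: 0.034
grip_force: 2.6
time: 4.0
position: [0.5125, -0.0242, 0.037]
tool_rot: [-0.173, 0.982, 0.011, 0.072]
ft_force: [-0.9, 0.0, 0.5]
grip_width: 0.0341
grip_force: 0.5
t 4.0 shift [-3.   0.1  2.7] turn [-0.1  0.3  0.2] F [-0.9  0.   0.5] w 0.0341
tip in disp mm [-36.2  -0.2  12.2]
```

View pics/c4.png

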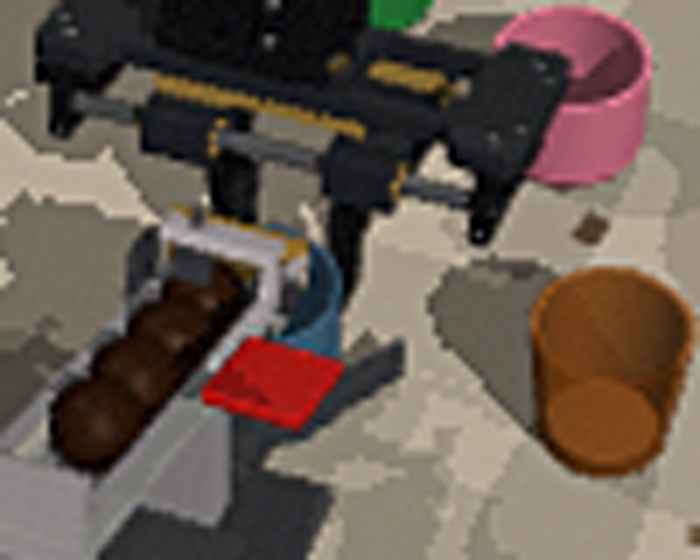

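```bash
for i in 1; do python3 -m crank '[-1,0,0,0,0,0,155, -1,0,0,0,0,0,155, -2,0,0,0,0,0,155, -2,0,0,0,0,0,155, -3,0,0,0,0,0,155]'; done; python3 -m crank '[-0.5,0,0,0,0,0,155, -1,0,0,0,0,0,155, -1.5,0,0,0,0,0,155, -2,0,0,0,0,0,155, -2,0,0,0,0,0,155]';python3 -c "
from h import *
goal([-33,0,10],8)"
```

```text
time: 4.47
position: [0.5143, -0.0231, 0.0375]
tool_rot: [-0.173, 0.982, 0.012, 0.071]
ft_force: [-0.5, -0.2, -0.3]
grip_width: 0.0343
grip_force: 0.6
time: 4.88
position: [0.5148, -0.0221, 0.0375]
tool_rot: [-0.173, 0.982, 0.012, 0.07]
ft_force: [-4.8, -3.1, 0.1]
grip_width: 0.0343
grip_force: 2.1
t 4.88 shift [-0.  -1.1  2.8] turn [0.  0.1 0.2] F [-4.8 -3.1  0.1] w 0.0343
tip in disp mm [-33.4   1.1  12.8]
```

```bash
python3 -m crank '[-0.5,-0.5,0,0,0,0,155, -1,-1,0,0,0,0,155, -1.5,-1,0,0,0,0,155, -1.5,-1,0,0,0,0,155, -1.5,-1,0,0,0,0,155]';python3 -c "
from h import *
goal([-33,0,10],8)"
```

```text
time: 5.3
position: [0.5152, -0.0222, 0.0374]
tool_rot: [-0.173, 0.982, 0.013, 0.068]
ft_force: [-6.9, -2.7, -0.9]
grip_width: 0.0343
grip_force: 3.0
t 5.3 shift [ 0.3 -0.9  2.7] turn [ 0.1 -0.   0.2] F [-6.9 -2.7 -0.9] w 0.0343
tip in disp mm [-33.1   0.9  12.7]
```

Force is rising with almost no motion at the predicted home position, so the cup is seated. Next I'll back off and check.

```bash
python3 -m crank '[8,0,-1,0,0,0,155, 16,0,-2,0,0,0,155, 28,0,-4,0,0,0,155, 40,0,-10,0,0,0,155, 50,0,-30,0,0,0,200]' && python3 -m crank '[5,0,-40,0,2,0,255, 5,20,-80,0,4,0,255, 5,50,-120,0,6,0,255, 5,85,-140,0,8,0,255, 5,120,-150,0,8,0,255]' && python3 -m crank '[0,35,0,0,0,0,255, 0,70,0,0,0,0,255, 0,100,0,0,0,0,255, 0,110,0,0,0,0,255, 0,110,0,0,0,0,255]';python3 -c "
from h import *
goal([104,50,160],0)
from rig import robot
c=robot.camera('top')
cv2.imwrite('pics/c5.png',cv2.resize(c['pixels'][125:265,210:350],None,fx=4.2,fy=4.2,interpolation=2)[:,:,::-1])"
```

```text
time: 5.72
position: [0.4673, -0.0417, 0.0596]
tool_rot: [-0.172, 0.982, 0.012, 0.071]
ft_force: [0.3, 0.3, 0.8]
grip_width: 0.032
grip_force: 0.0
time: 6.13
position: [0.4068, 0.0597, 0.2105]
tool_rot: [-0.172, 0.985, -0.002, 0.008]
ft_force: [1.7, 1.3, -0.9]
grip_width: 0.0037
grip_force: 0.0
time: 6.55
position: [0.3649, 0.1653, 0.2072]
tool_rot: [-0.175, 0.985, -0.0, 0.004]
ft_force: [0.6, -0.5, -0.2]
grip_width: 0.0005
grip_force: 0.0
t 6.55 shift [-217.2 -179.8   24.2] turn [-0.1  0.4  0.5] F [ 0.6 -0.5 -0.2] w 0.0005
tip in disp mm [-114.6  228.   182.2]
```

View pics/c5.png

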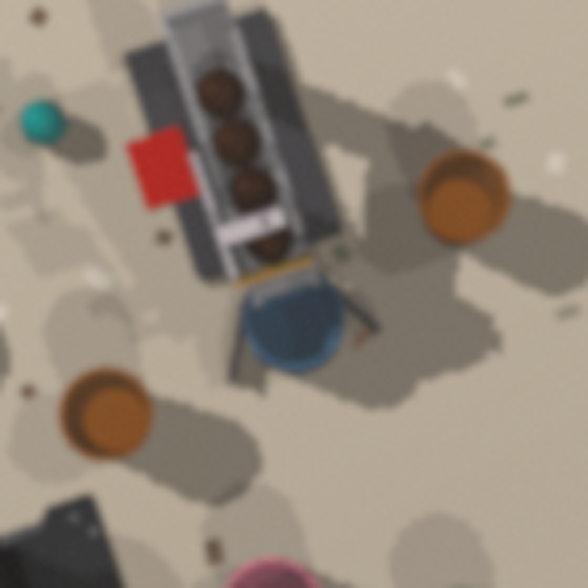

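The cup rim now lies within the horseshoe. Its edges are at crop left (244,318), right (343,322) and bottom (295,372). I'll compare these with the projected home circle.

```bash
python3 -c "
from h import *
p=np.load('disp.npy')
t=np.linspace(0,6.28,200)
q=(proj(d2w(np.c_[33*np.cos(t),33*np.sin(t),48+0*t],p))-[210,125]+.38)*4.2
print(q.min(0),q.max(0),q.mean(0))
"
```

```text
[243.82211424 268.6871513 ] [345.94757025 370.07113342] [294.81095556 319.09099662]
```

The match is within about half a millimetre, so the cup is home. Next, the pad.

```bash
python3 -m crank '[-30,-24,0,0,0,0,255, -60,-49,0,0,0,0,255, -90,-74,0,0,0,0,255, -120,-99,0,0,0,0,255, -150,-124,0,0,0,0,255]' && python3 -m crank '[-30,-24,0,0,0,0,255, -50,-42,0,0,0,0,255, -62,-52,0,0,0,0,255, -67,-56,8,0,0,0,255, -67,-56,15,0,0,0,255]' && python3 -m crank '[0,0,2,0,0,0,255, 0,0,4,0,0,0,255, 0,0,6,0,0,0,255, 0,0,8,0,0,0,255, 0,0,8,0,0,0,255]';python3 -c "
from h import *
goal([104,50,130],0)
from rig import robot
c=robot.camera('scene')
cv2.imwrite('pics/c6.png',cv2.resize(c['pixels'][170:290,220:360],None,fx=5,fy=5,interpolation=2)[:,:,::-1])"
```

```text
time: 7.02
position: [0.5514, 0.0952, 0.2078]
tool_rot: [-0.172, 0.985, -0.001, 0.003]
ft_force: [-0.3, 0.3, 0.2]
grip_width: 0.0004
grip_force: 0.0
time: 7.43
position: [0.6327, 0.0657, 0.1923]
tool_rot: [-0.172, 0.985, -0.001, 0.004]
ft_force: [-0.6, -0.4, 0.5]
grip_width: 0.0005
grip_force: 0.0
time: 7.85
position: [0.6301, 0.0685, 0.1849]
tool_rot: [-0.173, 0.985, -0.0, 0.002]
ft_force: [-0.4, 0.6, -0.5]
grip_width: 0.0007
grip_force: 0.0
t 7.85 shift [-1.8  2.5 29.9] turn [-0.1  0.2  0.3] F [-0.4  0.6 -0.5] w 0.0007
tip in disp mm [102.2  47.5 159.9]
```

View pics/c6.png

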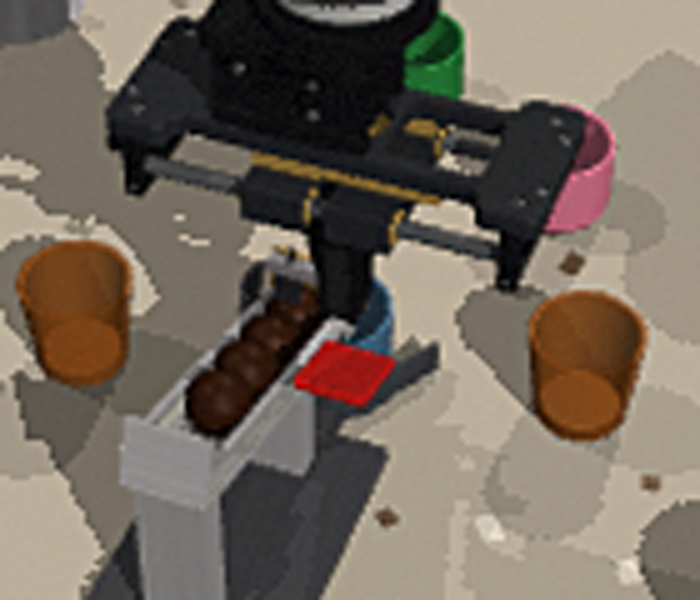

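Tip at crop (345,320), right above the pad at (345,373) and clear of the trough. Now I'll press.

```bash
python3 -m crank '[-2,3,8,0,0,0,255, -2,3,16,0,0,0,255, -2,3,22,0,0,0,255, -2,3,28,0,0,0,255, -2,3,32,0,0,0,255]' && python3 -m crank '[0,0,6,0,0,0,255, 0,0,12,0,0,0,255, 0,0,18,0,0,0,255, 0,0,24,0,0,0,255, 0,0,30,0,0,0,255]' && python3 -m crank '[0,0,3,0,0,0,255, 0,0,6,0,0,0,255, 0,0,8,0,0,0,255, 0,0,10,0,0,0,255, 0,0,10,0,0,0,255]';python3 -c "
from h import *
goal([104,50,85],0)"
```

```text
time: 8.32
position: [0.6312, 0.0715, 0.1516]
tool_rot: [-0.173, 0.985, -0.0, 0.001]
ft_force: [0.4, -0.8, 0.3]
grip_width: 0.0005
grip_force: 0.0
time: 8.73
position: [0.6335, 0.0715, 0.1234]
tool_rot: [-0.173, 0.985, -0.001, 0.004]
ft_force: [2.5, 0.6, 6.6]
grip_width: 0.0008
grip_force: 2.8
time: 9.15
position: [0.6323, 0.0711, 0.1134]
tool_rot: [-0.173, 0.985, -0.001, 0.003]
ft_force: [2.0, 0.2, 6.0]
grip_width: 0.0002
grip_force: 3.0
t 9.15 shift [1.2 0.8 3.4] turn [-0.2  0.3  0.2] F [2.  0.2 6. ] w 0.0002
tip in disp mm [105.3  49.1  88.4]
```

```bash
python3 -m crank '[0,0,1,0,0,0,255, 0,0,2,0,0,0,255, 0,0,3,0,0,0,255, 0,0,3,0,0,0,255, 0,0,3,0,0,0,255]' && python3 -m crank '[0,0,1,0,0,0,255, 0,0,1,0,0,0,255, 0,0,1,0,0,0,255, 0,0,1,0,0,0,255, 0,0,1,0,0,0,255]';python3 -c "
from h import *
goal([104,50,85],0)
from rig import robot
c=robot.camera('scene')
cv2.imwrite('pics/c7.png',cv2.resize(c['pixels'][170:290,220:360],None,fx=5,fy=5,interpolation=2)[:,:,::-1])"
```

```text
time: 9.57
position: [0.6324, 0.071, 0.1127]
tool_rot: [-0.173, 0.985, -0.001, 0.003]
ft_force: [-2.0, 0.0, 17.4]
grip_width: 0.0009
grip_force: 7.7
time: 9.98
position: [0.6324, 0.0711, 0.1125]
tool_rot: [-0.173, 0.985, -0.001, 0.003]
ft_force: [-2.0, -1.2, 21.2]
grip_width: 0.0004
grip_force: 9.4
t 9.98 shift [1.2 0.9 2.5] turn [-0.2  0.3  0.3] F [-2.  -1.2 21.2] w 0.0004
tip in disp mm [105.3  49.   87.5]
```

View pics/c7.png

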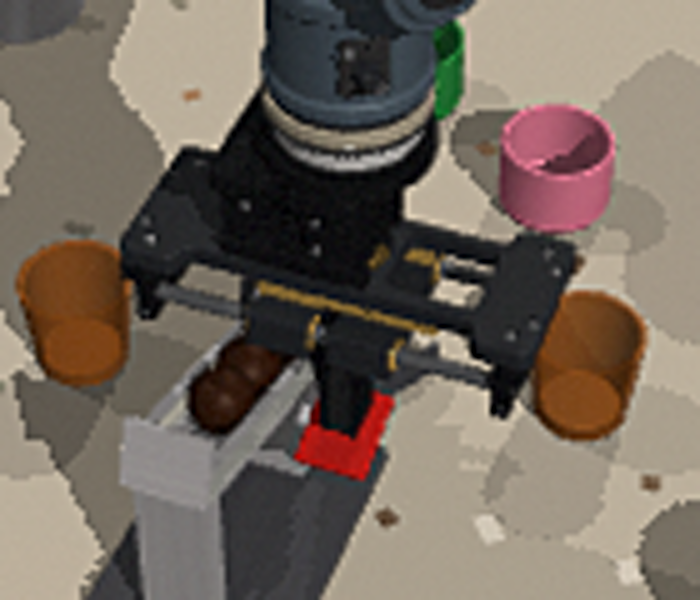

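The lever is at its stop, with force rising and no motion. I'll hold a moment longer and release.

```bash
python3 -m crank '[0,0,-1,0,0,0,255, 0,0,-1,0,0,0,255, 0,0,-1,0,0,0,255, 0,0,-1,0,0,0,255, 0,0,-1,0,0,0,255]' && python3 -m crank '[0,0,-8,0,0,0,255, 0,0,-16,0,0,0,255, 0,0,-25,0,0,0,255, 0,0,-35,0,0,0,255, 0,0,-48,0,0,0,255]' && python3 -m crank '[0,0,-20,0,0,0,255, 0,0,-45,0,0,0,255, 0,10,-70,0,0,0,255, 20,35,-80,0,0,0,255, 45,65,-80,0,0,0,255]' && python3 -m crank '[25,30,0,0,0,0,255, 50,60,0,0,0,0,255, 75,90,0,0,0,0,255, 100,120,0,0,0,0,255, 125,140,0,0,0,0,255]' && python3 -m crank '[25,30,0,0,0,0,255, 50,50,0,0,0,0,255, 60,60,0,0,0,0,255, 60,60,0,0,0,0,255, 60,60,0,0,0,0,255]';python3 -c "
from h import *
goal([104,50,85],0)
from rig import robot
a=robot.camera('top')['pixels'][125:235,210:350];b=robot.camera('scene')['pixels'][180:290,220:360]
cv2.imwrite('pics/c8.png',cv2.resize(np.hstack([a,b]),None,fx=2.85,fy=4,interpolation=2)[:,:,::-1])"
```

```text
time: 10.45
position: [0.6324, 0.0711, 0.1128]
tool_rot: [-0.173, 0.985, -0.001, 0.003]
ft_force: [-1.6, 0.2, 16.1]
grip_width: 0.0004
grip_force: 7.7
time: 10.87
position: [0.6293, 0.0714, 0.157]
tool_rot: [-0.173, 0.985, 0.0, -0.001]
ft_force: [0.5, -0.2, 1.0]
grip_width: 0.0004
grip_force: 0.0
time: 11.28
position: [0.569, 0.1166, 0.2403]
tool_rot: [-0.172, 0.985, -0.001, 0.005]
ft_force: [0.5, 0.6, 0.5]
grip_width: 0.0007
grip_force: 0.0
time: 11.7
position: [0.3976, 0.207, 0.2363]
tool_rot: [-0.173, 0.985, -0.0, -0.0]
ft_force: [0.1, 0.5, -0.4]
grip_width: 0.0004
grip_force: 0.0
time: 12.12
position: [0.3236, 0.242, 0.2364]
tool_rot: [-0.174, 0.985, -0.001, 0.002]
ft_force: [0.5, -0.4, 0.4]
grip_width: 0.0004
grip_force: 0.0
t 12.12 shift [-230.  -265.3  127.6] turn [-0.1  0.2  0.3] F [ 0.5 -0.4  0.4] w 0.0004
tip in disp mm [-127.8  314.2  211.4]
```

View pics/c8.png

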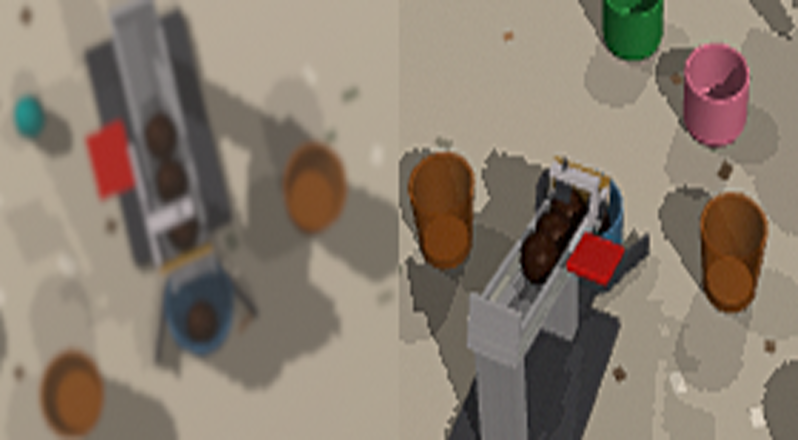

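The left half shows one ball in the cup at (202,320) and three left in the trough, with the front one at the closed gate at (182,232). The cup is still home, the pad is back up and the bystanders are unmoved.

```bash
python3 -c "
from rig import robot
print(robot.hand_in())"
```

```text
the job is handed in; nothing more can be done
None
```

The job is handed in at about 12 s: the blue cup is home in the horseshoe with one coffee ball in it, the gate is closed with the next ball waiting behind it, and nothing else appears to have moved.

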